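# Fetch, close and weigh a flip-cap vial

## Task

From the sloped tray take the tall flip-cap sample vial, whose cap is ajar, and stand it upright in a free pocket of the blue rack. Let go and press its cap fully shut there, where the rack holds it, then take the closed vial again and stand it gently and upright in the middle of the balance pan for weighing. Press the pan no more than a light set-down needs, and leave the other vials and the tip box where they are.

Things in the scene. Friction and masses are not known exactly. Their poses are not given: they have to be found in the camera images.
- vial: The wanted vial: white plastic, 30 x 30 mm square, body 66 mm tall + 4 mm neck + 6 mm flip cap = 76 mm shut; 37 to 60 g. Origin: centre of its base; z runs base to cap, cap hinge on its +x side, thumb tab on -x. It starts lying in one of the tray's bays, base at the front lip, cap end uphill (z axis 30 deg above level, along the tray's x), hinge side down, tab side up.
- vial_cap (a joint): Opening of that vial's cap in rad: 0 = shut, 1.0 = widest; starts 0.5 to 0.9. The hinge is stiff (0.03 N m friction: about 1.2 N near the tab closes it) and stays where it is left. The hinge line runs along the vial's y at x = +14.5, z = 70 mm in the vial's frame.
- cap_tab (a point): Top face of the thumb tab of that cap, 32 mm from the hinge line; with the cap shut it lies at x = -17.5, z = 76 mm in the vial's frame. The cap plate (28 mm wide, 6 mm thick) lies 7 to 29 mm from the hinge line.
- bin: Grey sloped tray, 268 mm wide (y), 105 mm deep, three open bays side by side, 88 mm apart. Origin: centre of its underside; low front lip at -x (robot side); the floor climbs at 30 deg towards +x for 104 mm. Ribs between bays and at the sides stand 8 mm above the sloped floor, the lip 14 mm; the rear edge is 78 mm above the bench. Fixed.
- bay_centre (a point): Where the sloped floor meets the lip in the centre bay of the tray; the floor climbs from here towards the tray's +x; the other bays' points are 88 mm to either side along the tray's y.
- short_vial: A shorter flip-cap vial, same 30 mm square section, 50 mm tall with its cap shut; origin and axes as for the wanted vial. Lies in another bay of the tray. Leave it.
- screw_vial: Square 30 mm vial with a round ribbed screw cap, 59 mm tall; origin: centre of its base, z towards its cap. Lies in the third bay. Leave it.
- rack: Blue block, 150 mm long (x), 62 mm wide (y), 36 mm tall, origin: centre of its underside. A row of three square pockets along x, 46 mm apart, each 34 x 34 mm with a 2 mm chamfer and 24 mm deep, sides parallel to the rack's x and y. The farthest pocket (+x) holds a screw-cap vial; the other two are free. Fixed.
- pocket_near (a point): Centre of the floor of the free pocket nearest the robot (12 mm above the bench, 24 mm below the rack's top). Axes as the rack's.
- pocket_mid (a point): Centre of the floor of the free middle pocket (12 mm above the bench, 24 mm below the rack's top). Axes as the rack's.
- racked_vial: Square 30 mm screw-cap vial, 59 mm tall, standing in the far pocket of the rack; origin: centre of its base. Leave it.
- balance: Cream top-loading balance, 230 mm deep (x), 190 mm wide (y), housing top 54 mm above the bench; display and keys at -x, round pan at +x. Origin: centre of its underside. Fixed.
- pan_top (a point): Centre of the top face of the steel pan, 110 mm across, 70 mm above the bench, 40 mm towards +x from the balance's origin.
- pan (a joint): How far the pan is pressed down in m: 0 unloaded, 3 N per mm, overload stop at 0.004 (12 N).
- tip_box: Blue pipette-tip box with a clear lid, 85 x 120 x 80 mm, origin: centre of its underside, beyond the rack. Leave it.
Not all that is in view belongs to the job. Leave any yellow look-alike of the vial alone. Leave any green look-alike of the rack alone.

How it is judged:
By the outcome, as a careful person would: the job done as asked, in the order asked, and still so for the second after the job is handed in, with the robot touching nothing.
It also fails if it takes over 64 s, if anything falls off the work surface, if the arm or the gripper's body presses on something with over 40 N, if the wrist force passes 120 N, or if a joint passes its speed limit or range.

## Robot

A 6-joint arm with a two-finger parallel gripper is mounted at the origin on the work surface. World frame = base frame: x ahead of the robot, y to its left, z up, the work surface at z = 0. Lengths are in m, angles in rad, forces in N, time in s.
With the tool pointing down it reaches from about 0.35 to 0.725 m from the base axis. Payload 6 kg.
Tool frame: the origin (TCP) lies at the very end of the fingers, on their centre line; the grasp point (between the pads) lies 19 mm behind it; z points along the fingers, y is the line along which they close (so a half turn about z gives the same grasp; the last joint's range is limited). The gripper opens to 85 mm and grips with 20 to 120 N. Pads are 22 mm wide; open, the fingers measure 114 mm over their backs; the gripper's body (76 mm by 85 mm) begins 54 mm behind the grasp point. The pads swing forward as they close: fully open they stand 13 mm farther back than shut.
Start: joints at [-0.784, 0.04, 0.085, 0, -1.615, -0.334], TCP at [0.262, -0.54, 0.231] pointing down, gripper open.
Joint ranges: [-2.56, 2.56], [-1.29, 2.01], [-1.08, 1.49], [-3.29, 1.98], [-2.81, -0.18], [-2.99, 2.99]. Speed limits (rad/s): [2.57, 2.57, 3.01, 3.14, 3.14, 3.14].

## Interface

Orientations are given as a unit quaternion [x, y, z, w].
In Python, from station import monitor, cams, order gives the robot as it stands.
- The arm moves only by the shell command python3 -m jog 'ROWS' [FORCE]. ROWS is text: rows parted by semicolons, each of 7 numbers parted by spaces: the shift along the world's x, y, z as a fraction of full scale, then the turn, a rotation vector about the world's x, y, z as a fraction of full scale, then the opening, from 0 (shut) to 1 (fully open). A call has exactly 8 rows; each row is the pose to reach, as a shift and turn from the pose commanded when the call began, turning the shorter way round; what a row does not reach only later rows make up. Full scale, the value 1, is 100 mm for a shift and pi rad for a turn. A row lasts 1/12 s, in which the tool goes at most 41.7 mm and 7.16 degrees, less where a joint would pass 70% of its speed; a pose out of reach is approached as far as the arm can. A call with a number of a shift or a turn outside -1 to 1 is refused whole. A call with a gripper value outside its range is refused whole. The fingers move at their own pace and stop on an object; FORCE is the grip in N (left out, the last holds). Time passes only in rows, so rows that repeat a pose let the fingers close, or fill a call up. It gives the time, the measured TCP pose, the force, the opening and the grip force at its end, in the units of the state.
- monitor.get_state(): the state, without advancing time (a new reading comes with each control period).
- cams.read_camera(name): name is "side" or "top" or "wrist"; returns a dict with "frame" (420x560x3 uint8, red, green, blue), "depth" (420x560 float32, m along the optical axis (not along the pixel's ray), 0 where there is no reading), "K" (3x3 intrinsics, pixels), "xyz" and "attitude" of the camera in the world. Camera axes: x right, y up, looking along -z (the intrinsics and any distortion apply to the point x, -y, -z); pixel columns grow to the right and rows downward; lengths in m; the calibration is good to about 2 mm. A picture is of the moment at which its call begins.
- order.finish_job(): hands the job in; it is judged then, once.
The state is a dict: "clock": time; "qpos": joint angles; "joint_vel": joint speeds; "effort": joint torques, N m; "eef_pos": TCP position; "tcp_rot": TCP orientation; "contact_force": force on the tool from outside, world axes, zero at the start; "wrist_torque": the same for the moment, N m; "finger_gap": finger opening in m; "grip_force": force on a finger pad.
Only numpy, scipy, OpenCV 4.12 (cv2) and the standard library are available. Lean on these libraries where they do the work, as an engineer would, in place of code of your own. Each camera call takes 0.05 s, during which the arm holds its last target. There are 200 camera calls.

## Working session

There is one attempt and no reset: what is moved stays moved. The work goes in short steps, Python scripts to look and compute and a shell command to move; the robot and the scene stay as the last step left them, time stands still between calls to the robot, and variables do not carry over. Pictures are saved under pics/ and viewed, at most 10 in all, crops included, and the job is handed in when it is done.

```bash
ls; mkdir -p pics; cat > h.py <<'E'
import numpy as np, cv2
from scipy.spatial.transform import Rotation as R
from station import monitor, cams, order
def shot(name,save=None):
    d=cams.read_camera(name)
    if save: cv2.imwrite('pics/'+save,cv2.cvtColor(d['frame'],cv2.COLOR_RGB2BGR)); np.savez('pics/'+save[:-4],**{k:np.array(v) for k,v in d.items()})
    return d
def rot(a):
    a=np.array(a); return R.from_matrix(a) if a.shape==(3,3) else R.from_quat(a)
def cloud(d):
    z=np.array(d['depth'],float);h,w=z.shape;K=np.array(d['K'])
    u,v=np.meshgrid(np.arange(w),np.arange(h))
    p=np.stack([(u-K[0,2])/K[0,0]*z,-(v-K[1,2])/K[1,1]*z,-z],-1)
    P=rot(d['attitude']).apply(p.reshape(-1,3))+np.array(d['xyz'])
    P[z.ravel()==0]=np.nan
    return P.reshape(h,w,3)
E
python3 - <<'E'
from h import *
for n in ['side','top','wrist']:
    d=shot(n,n+'0.png'); print({k:(v if k not in('frame','depth') else 0) for k,v in d.items()})
print(monitor.get_state())
E
```

```text
pics
{'frame': 0, 'depth': 0, 'K': array([[388.17375621,   0.        , 286.19501225],
       [  0.        , 388.17375621, 220.92479731],
       [  0.        ,   0.        ,   1.        ]]), 'xyz': array([0.26229986, 0.66713846, 0.72908949]), 'attitude': array([-0.09117436,  0.40445415,  0.88512661, -0.21131721])}
{'frame': 0, 'depth': 0, 'K': array([[538.36368881,   0.        , 282.58286025],
       [  0.        , 538.36368881, 206.17285882],
       [  0.        ,   0.        ,   1.        ]]), 'xyz': array([ 0.34507965, -0.0021797 ,  1.36671624]), 'attitude': array([ 0.05695772, -0.07217685, -0.69802147,  0.71014952])}
{'frame': 0, 'depth': 0, 'K': array([[314.09761858,   0.        , 280.82603576],
       [  0.        , 314.09761858, 208.98380219],
       [  0.        ,   0.        ,   1.        ]]), 'xyz': array([ 0.19129434, -0.57509225,  0.37235473]), 'attitude': array([-0.08157289, -0.13228942,  0.83713167,  0.52445775])}
{'clock': 0.15, 'qpos': array([-7.84273675e-01,  4.07553169e-02,  8.40562698e-02, -3.61554482e-04,
       -1.61546000e+00, -3.33704456e-01]), 'joint_vel': array([ 0.00019262, -0.00174739,  0.00192875,  0.00139066, -0.00080384,
        0.00018118]), 'effort': array([-2.94418933e-03, -3.68615234e+01,  3.47689462e+01,  6.93635210e+00,
       -4.46733175e-03,  2.26208095e-05]), 'eef_pos': array([ 0.26247117, -0.53928558,  0.23046598]), 'tcp_rot': array([-2.24487410e-01,  9.74476734e-01,  6.73193553e-04, -2.08987915e-04]), 'contact_force': array([0.0144178 , 1.14537239, 0.02171658]), 'wrist_torque': array([-0.03116123,  0.04074002, -0.07129089]), 'grip_force': 0.0, 'finger_gap': 0.085465532225379}
```

View pics/top0.png

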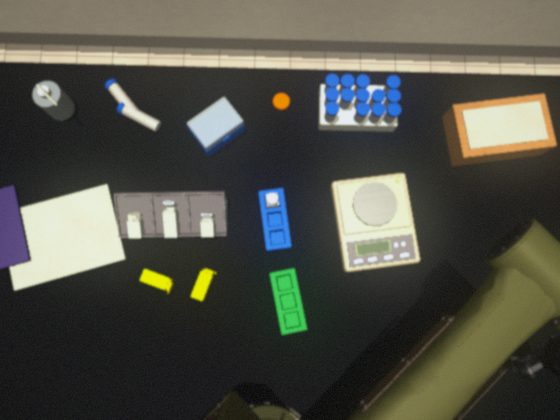

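View pics/side0.png

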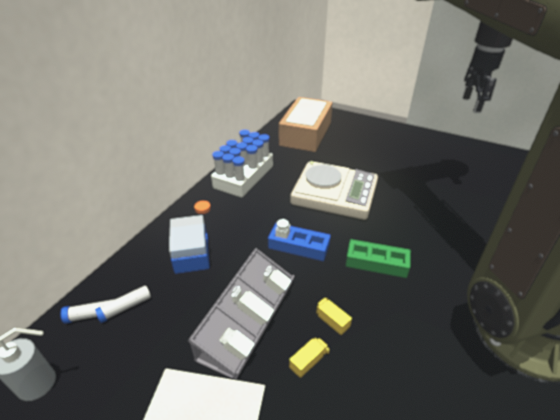

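The tall vial is in the centre bay (top view about 169,220). The rack is at (274,219), with its far pocket holding a vial, and the pan is at (375,204). Next I'll measure these and enlarge the crops.

```bash
python3 - <<'E'
from h import *
d=dict(np.load('pics/top0.npz')); P=cloud(d)
f=cv2.cvtColor(d['frame'],cv2.COLOR_RGB2BGR)
a=cv2.resize(f[180:250,105:305],None,fx=4,fy=4,interpolation=cv2.INTER_CUBIC)
s=dict(np.load('pics/side0.npz'));g=cv2.cvtColor(s['frame'],cv2.COLOR_RGB2BGR)
b=cv2.resize(g[210:370,180:340],None,fx=2,fy=2,interpolation=cv2.INTER_CUBIC)
c=np.zeros((600,800,3),np.uint8);c[:280]=a;c[280:600,:320]=b
cv2.imwrite('pics/c1.png',c)
# pan
def reg(z0,z1,x0,x1,y0,y1,P=P): 
    m=(P[...,2]>z0)&(P[...,2]<z1)&(P[...,0]>x0)&(P[...,0]<x1)&(P[...,1]>y0)&(P[...,1]<y1); return m
for n,(u,v) in dict(pan=(375,204),house=(345,230),racktop=(274,229.0),racktop2=(263,215),trayfl=(145,215),vial=(169,222),cap=(169,204),green=(275,293),tipbox=(215,125)).items(): print(n,P[int(v),u].round(4))
hsv=cv2.cvtColor(d['frame'],cv2.COLOR_RGB2HSV)
m=(hsv[...,0]>100)&(hsv[...,0]<125)&(hsv[...,1]>150)&reg(.025,.045,.2,.6,-.3,.3)
m[:180]=0
q=P[m]; print('rack',len(q),cv2.minAreaRect(q[:,:2].astype(np.float32)*1000),q[:,2].mean())
m=reg(.063,.08,.2,.7,-.4,-.05); m[:165]=0;m[230:]=0; q=P[m]; print('pan',len(q),q.min(0),q.max(0),q.mean(0),cv2.minEnclosingCircle(q[:,:2].astype(np.float32)*1000))
m=reg(.045,.06,.2,.7,-.4,-.05);q=P[m];print('house',cv2.minAreaRect(q[:,:2].astype(np.float32)*1000),np.median(q[:,2]))
m=reg(.008,.12,.3,.65,.08,.5);m[:185]=0;m[242:]=0;m[:,:112]=0;m[:,232:]=0;q=P[m];print('tray',cv2.minAreaRect(q[:,:2].astype(np.float32)*1000))
w=(hsv[...,2]>150)&(hsv[...,1]<60)
for n,(u0,u1) in dict(a=(125,143),b=(160,180),c=(198,216)).items():
    k=np.zeros_like(w);k[190:242,u0:u1]=1;k&=w;q=P[k];print(n,len(q),np.nanmin(q,0),np.nanmax(q,0),np.nanmean(q,0))
E
```

```text
pan [ 0.5944 -0.2552  0.0731]
house [ 0.5312 -0.1835  0.0549]
racktop [ 0.5336 -0.0086  0.033 ]
racktop2 [0.5671 0.0195 0.0418]
trayfl [0.5617 0.3124 0.0405]
vial [0.541  0.2467 0.0689]
cap [0.5832 0.2468 0.0808]
green [ 0.3757 -0.0138  0.0338]
tipbox [0.7862 0.1436 0.0789]
rack 739 ((543.7445068359375, -11.31045150756836), (119.84832763671875, 62.063720703125), 8.801170349121094) 0.035943993556993924
pan 1512 [ 0.54253114 -0.30884707  0.06325954] [ 0.65125953 -0.20059327  0.07827637] [ 0.59581678 -0.25467936  0.07037331] ((596.0501098632812, -255.31260681152344), 55.3012580871582)
house ((555.763671875, -259.6150817871094), (226.65599060058594, 188.4429931640625), 8.350634574890137) 0.05266769737234589
tray ((568.81103515625, 251.73638916015625), (125.68903350830078, 299.758544921875), 2.856441020965576)
a 388 [ 0.50277174  0.31810634 -0.0020948 ] [0.57462255 0.36341381 0.07586315] [0.53504181 0.33682294 0.05492908]
b 514 [0.50633012 0.23069253 0.01888647] [0.59885997 0.27379986 0.09359235] [0.54938375 0.2491768  0.06205033]
c 332 [0.51091212 0.14116993 0.01376986] [0.57207806 0.18035438 0.07807844] [0.53884077 0.15891351 0.05263593]
```

View pics/c1.png

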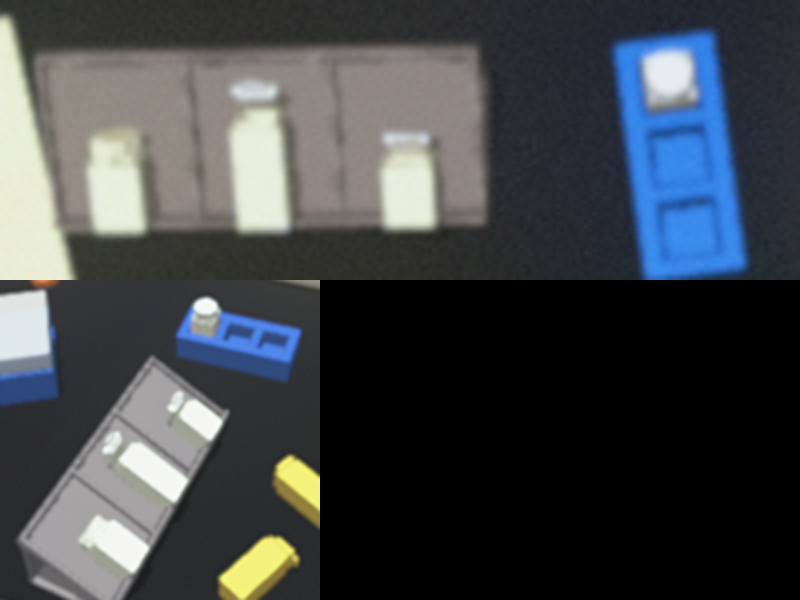

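Crop: the tall vial in the centre bay has its cap ajar, with the base at the lip (crop about 260,230) and the cap at 255,90. The near and middle rack pockets (690,230 and 680,155) are free. Next I'll fit the rack and tray, and start the transit towards the tray.

```bash
python3 - <<'E'
from h import *
d=dict(np.load('pics/top0.npz')); P=cloud(d)
hsv=cv2.cvtColor(d['frame'],cv2.COLOR_RGB2HSV)
m=(hsv[...,0]>100)&(hsv[...,0]<125)&(hsv[...,1]>120); m[:186]=0; m[252:]=0; m[:,:255]=0;m[:,295:]=0; m&=(P[...,2]>.02)&(P[...,2]<.05)
q=P[m]; print('rack',len(q),cv2.minAreaRect(q[:,:2].astype(np.float32)*1000),np.median(q[:,2]))
# pixels on plane z, for visually read edges (crop/4+offset)
def px(u,v,z):
    K=d['K'];r=rot(d['attitude']).apply([(u-K[0,2])/K[0,0],-(v-K[1,2])/K[1,1],-1]);t=(z-d['xyz'][2])/r[2];return (d['xyz']+t*r).round(4)
c=lambda u,v,z:px(105+u/4,180+v/4,z)
print('rack corners',c(615,45,.036),c(714,32,.036),c(747,268,.036),c(647,279,.036))
print('pockets near', c(690,229,.036),'mid',c(680,155,.036))
print('tray rear',c(37,52,.078),c(476,45,.078),'lip',c(59,229,.014),c(486,223,.014))
# vial upper face: plane pts
w=(hsv[...,2]>150)&(hsv[...,1]<60); 
k=np.zeros_like(w);k[205:236,163:177]=1
q=P[k]; q=q[np.isfinite(q).all(1)]; mu=np.median(q,0); U,S,V=np.linalg.svd(q-mu); print('face',mu,V,S)
for n,b in dict(lowL=(237,225),lowR=(288,225),hiL=(233,125),hiR=(284,125)).items():
    z=P[int(180+b[1]/4),169,2]; print(n,c(*b,z))
E
python3 -m jog '0.04 0.12 0 0 0 0.014 0.5;0.08 0.25 0 0 0 0.028 0.5;0.12 0.37 0 0 0 0.041 0.5;0.16 0.5 0 0 0 0.055 0.5;0.2 0.62 0 0 0 0.069 0.5;0.24 0.75 0 0 0 0.083 0.5;0.28 0.87 0 0 0 0.096 0.5;0.32 1 0 0 0 0.11 0.5' 40
python3 -m jog '0.04 0.12 0 0 0 0.014 0.5;0.08 0.25 0 0 0 0.028 0.5;0.12 0.37 0 0 0 0.041 0.5;0.16 0.5 0 0 0 0.055 0.5;0.2 0.62 0 0 0 0.069 0.5;0.24 0.75 0 0 0 0.083 0.5;0.28 0.87 0 0 0 0.096 0.5;0.32 1 0 0 0 0.11 0.5'
python3 -c "
from h import *
print(monitor.get_state()['qpos'],monitor.get_state()['tcp_rot'])"
```

```text
rack 934 ((559.1809692382812, -8.875469207763672), (151.07508850097656, 62.072715759277344), 8.83884334564209) 0.036068555913079225
rack corners [0.6286 0.0317 0.036 ] [ 0.6383 -0.0307  0.036 ] [ 0.4889 -0.0534  0.036 ] [0.481  0.0085 0.036 ]
pockets near [ 0.5126 -0.0176  0.036 ] mid [ 0.5591 -0.0106  0.036 ]
tray rear [0.6083 0.381  0.078 ] [0.618  0.1154 0.078 ] lip [0.5083 0.3782 0.014 ] [0.5169 0.1109 0.014 ]
face [0.54600517 0.24651959 0.0619405 ] [[-0.9468813   0.0172777  -0.32111881]
 [ 0.20017385  0.81318507 -0.54649837]
 [ 0.25168679 -0.58174868 -0.77344828]] [0.46214192 0.22317071 0.17840052]
lowL [0.5091 0.2613 0.0437]
lowR [0.5097 0.23   0.0437]
hiL [0.5657 0.2603 0.0773]
hiR [0.5663 0.2296 0.0773]
clock: 0.82
eef_pos: [0.2949, -0.4383, 0.2313]
tcp_rot: [-0.391, 0.921, -0.0, 0.0]
contact_force: [0.4, -0.1, 0.0]
finger_gap: 0.0428
grip_force: 0.0
clock: 1.48
eef_pos: [0.3267, -0.3383, 0.2313]
tcp_rot: [-0.543, 0.84, -0.0, 0.0]
contact_force: [0.5, -1.0, 1.1]
finger_gap: 0.0431
grip_force: 0.0
[-3.71838629e-01 -3.11284954e-01 -2.32215728e-01  2.75787373e-05
 -1.64953008e+00 -5.09135198e-02] [-5.43012955e-01  8.39724301e-01 -1.44077893e-04  8.69858461e-05]
```

```bash

python3 -m jog '0.04 0.12 0 0 0 0.013 0.5;0.08 0.25 0 0 0 0.027 0.5;0.13 0.37 0 0 0 0.04 0.5;0.18 0.5 0 0 0 0.054 0.5;0.22 0.62 0 0 0 0.067 0.5;0.27 0.74 0 0 0 0.08 0.5;0.31 0.86 0 0 0 0.094 0.5;0.355 0.98 0 0 0 0.107 0.5'
python3 -m jog '0.04 0.12 0 0 0 0.013 0.5;0.08 0.25 0 0 0 0.027 0.5;0.13 0.37 0 0 0 0.04 0.5;0.18 0.5 0 0 0 0.054 0.5;0.22 0.62 0 0 0 0.067 0.5;0.27 0.74 0 0 0 0.08 0.5;0.31 0.86 0 0 0 0.094 0.5;0.355 0.98 0 0 0 0.107 0.5'
python3 -m jog '0.04 0.12 0 0 0 0.013 0.5;0.08 0.25 0 0 0 0.027 0.5;0.13 0.37 0 0 0 0.04 0.5;0.18 0.5 0 0 0 0.054 0.5;0.22 0.62 0 0 0 0.067 0.5;0.27 0.74 0 0 0 0.08 0.5;0.31 0.86 0 0 0 0.094 0.5;0.355 0.98 0 0 0 0.107 0.5'
python3 -m jog '0.04 0.12 0 0 0 0.013 0.5;0.08 0.25 0 0 0 0.027 0.5;0.13 0.37 0 0 0 0.04 0.5;0.18 0.5 0 0 0 0.054 0.5;0.22 0.62 0 0 0 0.067 0.5;0.27 0.74 0 0 0 0.08 0.5;0.31 0.86 0 0 0 0.094 0.5;0.355 0.98 0 0 0 0.107 0.5'
python3 -m jog '0.04 0.12 0 0 0 0.013 0.5;0.08 0.25 0 0 0 0.027 0.5;0.13 0.37 0 0 0 0.04 0.5;0.18 0.5 0 0 0 0.054 0.5;0.22 0.62 0 0 0 0.067 0.5;0.27 0.74 0 0 0 0.08 0.5;0.31 0.86 0 0 0 0.094 0.5;0.355 0.98 0 0 0 0.107 0.5'
python3 -m jog '0.04 0.12 0 0 0 0.013 0.5;0.08 0.25 0 0 0 0.027 0.5;0.13 0.37 0 0 0 0.04 0.5;0.18 0.5 0 0 0 0.054 0.5;0.22 0.62 0 0 0 0.067 0.5;0.27 0.74 0 0 0 0.08 0.5;0.31 0.86 0 0 0 0.094 0.5;0.355 0.97 0 0 0 0.107 0.5'
python3 - <<'E'
from h import *
d=shot('wrist','w1.png');s=monitor.get_state();print(s['qpos'],s['eef_pos'],R.from_quat(s['tcp_rot']).as_matrix().round(3),d['xyz'],d['attitude'])
E
```

```text
clock: 2.15
eef_pos: [0.3621, -0.2403, 0.2313]
tcp_rot: [-0.676, 0.737, -0.0, 0.0]
contact_force: [0.4, 0.6, -0.6]
finger_gap: 0.0427
grip_force: 0.0
clock: 2.82
eef_pos: [0.3974, -0.1424, 0.2313]
tcp_rot: [0.79, -0.613, 0.0, -0.0]
contact_force: [0.5, -0.1, 0.7]
finger_gap: 0.0426
grip_force: 0.0
clock: 3.48
eef_pos: [0.4328, -0.0444, 0.2313]
tcp_rot: [0.881, -0.473, 0.0, -0.0]
contact_force: [1.0, 0.3, 0.5]
finger_gap: 0.0428
grip_force: 0.0
clock: 4.15
eef_pos: [0.4689, 0.0537, 0.2312]
tcp_rot: [0.948, -0.319, -0.0, 0.0]
contact_force: [1.0, -0.9, 0.0]
finger_gap: 0.0426
grip_force: 0.0
clock: 4.82
eef_pos: [0.5044, 0.1517, 0.2312]
tcp_rot: [0.988, -0.156, -0.0, 0.0]
contact_force: [-0.3, -0.4, -0.3]
finger_gap: 0.0429
grip_force: 0.0
clock: 5.48
eef_pos: [0.5398, 0.2488, 0.2309]
tcp_rot: [1.0, 0.012, -0.0, 0.0]
contact_force: [-0.1, -0.7, 0.1]
finger_gap: 0.0429
grip_force: 0.0
[ 7.70149047e-01  2.81589314e-02  7.05554663e-02 -1.63722427e-04
 -1.61416106e+00  8.27207456e-01] [0.54005711 0.250161   0.23017994] [[ 1.     0.027 -0.001]
 [ 0.027 -1.    -0.001]
 [-0.001  0.001 -1.   ]] [0.6179572  0.24952003 0.37287556] [-0.11113795  0.10885366 -0.6905913   0.70631642]
```

View pics/w1.png

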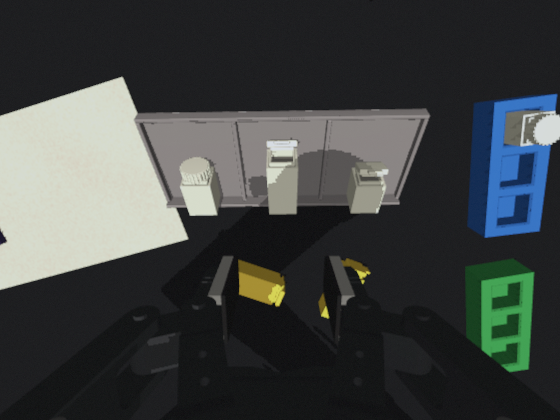

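The wrist view shows the tall vial at columns 268–297 and rows 160–213, with its cap at (283,143) in the centre bay. I'll measure it precisely from here.

```bash
python3 - <<'E'
from h import *
d=dict(np.load('pics/w1.npz')); P=cloud(d)
def fit(q):
    q=q[np.isfinite(q).all(1)]; mu=np.median(q,0); q=q[np.abs(q-mu).max(1)<.05]; U,S,V=np.linalg.svd(q-q.mean(0),full_matrices=False); n=V[2]*np.sign(V[2][2]); return q.mean(0).round(4),n.round(3),(S/len(q)**.5).round(4)
print('vial face',fit(P[172:205,272:294].reshape(-1,3)))
print('floor',fit(P[130:190,245:262].reshape(-1,3)),fit(P[130:190,302:318].reshape(-1,3)))
def row(v,c0,c1): 
    r=P[v,c0:c1]; return [(c,*(x*1000).round(0)) for c,x in zip(range(c0,c1),r)]
for v in (175,190,205): 
    r=P[v,255:312]; m=(r[:,2]>np.nanmedian(P[v,275:292,2])-.008); print(v,r[m].min(0).round(4),r[m].max(0).round(4))
r=P[135:222,283]; print((r[::4]*1000).round(0).tolist())
print('bench',np.nanmedian(P[5:60,200:400,2]))
hsv=cv2.cvtColor(d['frame'],cv2.COLOR_RGB2HSV)
m=(hsv[...,0]>100)&(hsv[...,0]<125)&(hsv[...,1]>120); m[:,:460]=0;m[:90]=0;m[240:]=0
q=P[m]; q=q[(q[:,2]>.031)&(q[:,2]<.043)];print('rack',len(q),cv2.minAreaRect(q[:,:2].astype(np.float32)*1000),np.median(q[:,2]))
E
```

```text
vial face (array([0.54  , 0.2461, 0.0629]), array([-0.501, -0.02 ,  0.865]), array([0.0134, 0.0064, 0.0005]))
floor (array([0.5644, 0.2776, 0.0431]), array([-0.5  , -0.021,  0.866]), array([0.0233, 0.0051, 0.0006])) (array([0.5657, 0.2182, 0.0425]), array([-0.5  , -0.021,  0.866]), array([0.0233, 0.0049, 0.0006]))
175 [0.5551 0.2334 0.071 ] [0.556  0.2616 0.0731]
190 [0.5376 0.2324 0.0606] [0.5385 0.2609 0.0632]
205 [0.5178 0.2321 0.0493] [0.5189 0.2611 0.052 ]
[[592.0, 247.0, 58.0], [588.0, 247.0, 57.0], [588.0, 247.0, 87.0], [583.0, 247.0, 78.0], [576.0, 246.0, 51.0], [572.0, 246.0, 49.0], [568.0, 246.0, 54.0], [568.0, 246.0, 77.0], [565.0, 246.0, 78.0], [560.0, 246.0, 75.0], [556.0, 246.0, 72.0], [551.0, 246.0, 69.0], [546.0, 246.0, 67.0], [541.0, 246.0, 63.0], [536.0, 246.0, 60.0], [531.0, 245.0, 57.0], [527.0, 245.0, 56.0], [521.0, 245.0, 53.0], [516.0, 245.0, 50.0], [510.0, 245.0, 45.0], [490.0, 244.0, 0.0], [484.0, 244.0, -1.0]]
bench -0.0008147527170755398
rack 4814 ((559.0603637695312, -8.777759552001953), (150.6141815185547, 64.41999053955078), 9.099076271057129) 0.03487529129492542
```

```bash

python3 -m jog '0.06 -0.01 -0.15 0 0 0.002 0.5;0.12 -0.02 -0.3 0 0 0.005 0.5;0.17 -0.03 -0.45 0 0 0.005 0.5;0.17 -0.03 -0.6 0 0 0.005 0.5;0.17 -0.03 -0.75 0 0 0.005 0.5;0.17 -0.03 -0.9 0 0 0.005 0.5;0.17 -0.03 -1 0 0 0.005 0.5;0.17 -0.03 -1 0 0 0.005 0.5'
python3 -m jog '0 0 -0.15 0 0 0 0.5;0 0 -0.3 0 0 0 0.5;0 0 -0.45 0 0 0 0.5;0 0 -0.6 0 0 0 0.5;0 0 -0.7 0 0 0 0.5;0 0 -0.78 0 0 0 0.5;0 0 -0.83 0 0 0 0.5;0 0 -0.84 0 0 0 0.5'
python3 -m jog '0 0 0 0 0 0 0.4;0 0 0 0 0 0 0.3;0 0 0 0 0 0 0.2;0 0 0 0 0 0 0.2;0 0 0 0 0 0 0.2;0 0 0 0 0 0 0.2;0 0 0 0 0 0 0.2;0 0 0 0 0 0 0.2' 40
python3 -c "
from h import *
shot('wrist','w2.png')"
```

```text
clock: 6.2
eef_pos: [0.5554, 0.2442, 0.1283]
tcp_rot: [1.0, 0.018, -0.002, 0.001]
contact_force: [-0.1, 0.2, -0.2]
finger_gap: 0.0427
grip_force: 0.0
clock: 6.87
eef_pos: [0.5564, 0.2444, 0.0468]
tcp_rot: [1.0, 0.018, -0.0, 0.0]
contact_force: [-0.7, -0.4, 0.2]
finger_gap: 0.0429
grip_force: 0.0
clock: 7.53
eef_pos: [0.557, 0.2448, 0.0483]
tcp_rot: [1.0, 0.018, 0.001, -0.0]
contact_force: [-1.5, -0.3, 6.1]
finger_gap: 0.0298
grip_force: 39.8
```

View pics/w2.png

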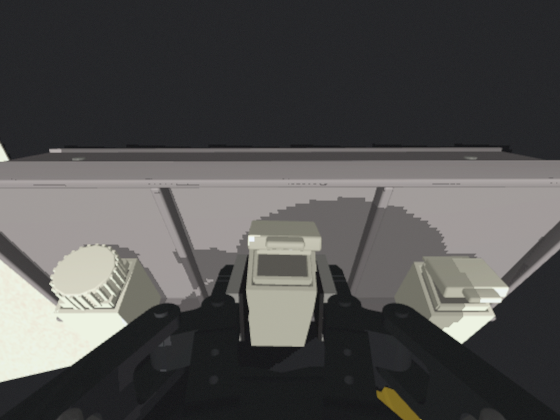

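The vial is gripped in the centre bay (gap 29.8 mm), with its cap at (284,235). I'll work out the turn and shift to bring it upright over the near pocket.

```bash
cat > plan.py <<'E'
from h import *
t=np.deg2rad(2.4); c,s=np.cos(t),np.sin(t)
Z=np.array([.866*c,.866*s,.5]);X=np.array([.5*c,.5*s,-.866]);V=np.c_[X,np.cross(Z,X),Z]
RT=R.from_quat([1,.018,0,0]); T=np.array([.557,.2448,.0483]); B=np.array([.517,.2455,.0317])
# vial base and axes in tool frame
b=RT.inv().apply(B-T); VR=RT.inv()*R.from_matrix(V)
yaw=np.deg2rad(8.95)
rx=np.array([np.cos(yaw),np.sin(yaw),0]);ry=np.array([-rx[1],rx[0],0]);up=np.array([0,0,1.])
near=np.array([.5592,-.0089,.012])-.046*rx
def target(hinge,base): # tool pose to have vial upright with hinge dir
    Rt=R.from_matrix(np.c_[hinge,np.cross(up,hinge),up])*VR.inv()
    return base-Rt.apply(b),Rt
E
python3 - <<'E'
from plan import *
print('b in tool',b,'near',near)
s=monitor.get_state();R0=R.from_quat(s['tcp_rot'])
for n,h in dict(minusY=-ry,plusX=rx,plusY=ry).items():
    p,Rt=target(h,near); rv=(Rt*R0.inv()).as_rotvec()
    print(n,'tcp',p.round(4),'toolz',Rt.apply([0,0,1]).round(3),'rv/pi',(rv/np.pi).round(4),'dpos',(p-s['eef_pos']).round(4))
E
```

```text
b in tool [-0.0399489  -0.00213908  0.0166    ] near [ 0.51376007 -0.01605633  0.012     ]
minusY tcp [ 0.5123 -0.0219  0.0549] toolz [ 0.135 -0.855 -0.5  ] rv/pi [-0.2294 -0.2795 -0.4174] dpos [-0.0447 -0.2667  0.0066]
plusX tcp [ 0.5197 -0.0175  0.0549] toolz [ 0.855  0.135 -0.5  ] rv/pi [ 0.0326 -0.3314  0.0331] dpos [-0.0373 -0.2623  0.0066]
plusY tcp [ 0.5152 -0.0102  0.0549] toolz [-0.135  0.855 -0.5  ] rv/pi [ 0.2876 -0.236   0.4819] dpos [-0.0417 -0.2549  0.0066]
```

```bash
sed -i 's/^yaw=/b[1]=0\nyaw=/' plan.py
python3 -m jog '0 0 0.1 0 0 0 0.2;0 0 0.2 0 0 0 0.2;0 0 0.35 0 0 0 0.2;0 0 0.5 0 0 0 0.2;0 0 0.65 0 0 0 0.2;0 0 0.8 0 0 0 0.2;0 0 0.95 0 0 0 0.2;0 0 1 0 0 0 0.2'
python3 -m jog '0 -0.1 0.05 -0.01 -0.012 -0.018 0.2;-0.02 -0.21 0.1 -0.02 -0.024 -0.036 0.2;-0.04 -0.32 0.15 -0.03 -0.036 -0.054 0.2;-0.06 -0.43 0.15 -0.04 -0.048 -0.072 0.2;-0.08 -0.54 0.15 -0.05 -0.06 -0.09 0.2;-0.1 -0.65 0.15 -0.06 -0.072 -0.108 0.2;-0.12 -0.76 0.15 -0.07 -0.084 -0.126 0.2;-0.14 -0.86 0.15 -0.076 -0.093 -0.139 0.2'
python3 -m jog '0 -0.1 0 -0.01 -0.012 -0.018 0.2;-0.02 -0.21 0 -0.02 -0.024 -0.036 0.2;-0.04 -0.32 0 -0.03 -0.036 -0.054 0.2;-0.06 -0.43 0 -0.04 -0.048 -0.072 0.2;-0.08 -0.54 0 -0.05 -0.06 -0.09 0.2;-0.1 -0.65 0 -0.06 -0.072 -0.108 0.2;-0.12 -0.76 0 -0.07 -0.084 -0.126 0.2;-0.14 -0.86 0 -0.076 -0.093 -0.139 0.2'
python3 -m jog '0 -0.1 0 -0.01 -0.012 -0.018 0.2;-0.02 -0.21 0 -0.02 -0.024 -0.036 0.2;-0.04 -0.32 0 -0.03 -0.036 -0.054 0.2;-0.06 -0.43 0 -0.04 -0.048 -0.072 0.2;-0.08 -0.54 0 -0.05 -0.06 -0.09 0.2;-0.1 -0.65 0 -0.06 -0.072 -0.108 0.2;-0.12 -0.76 0 -0.07 -0.084 -0.126 0.2;-0.14 -0.9 0 -0.076 -0.093 -0.139 0.2'
python3 - <<'E'
from plan import *
shot('side','s1.png')
s=monitor.get_state();print(s['qpos'].round(3),s['eef_pos']);R0=R.from_quat(s['tcp_rot'])
p,Rt=target(-ry,near); print(p,(p-s['eef_pos']).round(4),((Rt*R0.inv()).as_rotvec()/np.pi).round(4))
d=dict(np.load('pics/s1.npz'))
cv2.imwrite('pics/s1c.png',cv2.resize(cv2.cvtColor(d['frame'],cv2.COLOR_RGB2BGR)[120:320,180:440],None,fx=3,fy=3,interpolation=cv2.INTER_CUBIC))
E
```

```text
clock: 8.25
eef_pos: [0.5574, 0.2447, 0.1507]
tcp_rot: [1.0, 0.017, 0.002, -0.001]
contact_force: [0.5, 0.8, 0.4]
finger_gap: 0.0295
grip_force: 39.4
clock: 8.92
eef_pos: [0.542, 0.1579, 0.1618]
tcp_rot: [0.962, -0.2, 0.143, 0.121]
contact_force: [-0.0, -0.2, -0.7]
finger_gap: 0.0297
grip_force: 39.3
clock: 9.58
eef_pos: [0.5281, 0.0719, 0.1617]
tcp_rot: [0.844, -0.399, 0.273, 0.232]
contact_force: [0.5, 0.2, -0.4]
finger_gap: 0.0295
grip_force: 39.3
clock: 10.25
eef_pos: [0.5144, -0.0178, 0.1618]
tcp_rot: [0.657, -0.565, 0.381, 0.323]
contact_force: [0.6, -0.4, -1.0]
finger_gap: 0.0296
grip_force: 39.3
[ 0.797  0.002 -0.638  0.771 -1.689 -0.875] [ 0.51342519 -0.01979597  0.16069359]
[ 0.51439856 -0.02162341  0.05489609] [ 0.001  -0.0018 -0.1058] [-0.0003 -0.      0.0012]
```

View pics/s1c.png

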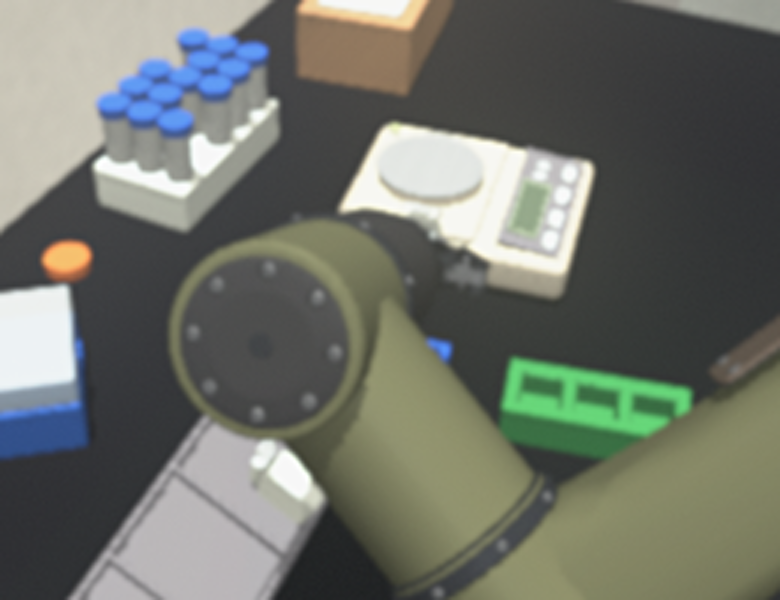

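The side view shows the big wrist housing near the tray's right-hand bay (265,345 in the crop), so I'll check its clearance before lowering.

```bash
python3 - <<'E'
from h import *
d=dict(np.load('pics/s1.npz'));P=cloud(d)
for u,v in [(175,330),(262,245),(262,345),(262,435),(350,345),(300,425),(330,470),(400,560)]:
    print((u,v),P[120+v//3,180+u//3].round(3))
w=shot('wrist','w3.png')
f=cv2.cvtColor(w['frame'],cv2.COLOR_RGB2BGR);cv2.imwrite('pics/w3.png',f)
t=shot('top','t1.png');Q=cloud(t)
m=(Q[...,1]>.06)&(Q[...,1]<.3)&(Q[...,0]>.3)&(Q[...,0]<.7)&(Q[...,2]>.1);q=Q[m];print(q.min(0),q.max(0),np.median(q,0))
E
```

```text
(175, 330) [0.5   0.336 0.362]
(262, 245) [0.468 0.307 0.405]
(262, 345) [0.456 0.331 0.367]
(262, 435) [0.447 0.349 0.329]
(350, 345) [0.418 0.319 0.372]
(300, 425) [0.431 0.342 0.337]
(330, 470) [0.419 0.334 0.305]
(400, 560) [0.376 0.344 0.272]
[0.30013929 0.06000659 0.19950592] [0.56541453 0.29999053 0.40602328] [0.46121153 0.23233004 0.321958  ]
```

View pics/w3.png

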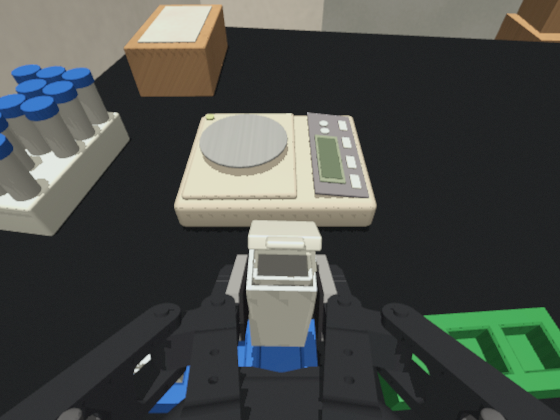

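The vial hangs upright over the blue near pocket (280,350) with no slip. I'll check the vial against the pocket in this same view.

```bash
python3 - <<'E'
from plan import *
w=dict(np.load('pics/w3.npz'));P=cloud(w)
s=monitor.get_state();Rt=R.from_quat(s['tcp_rot'])
B=s['eef_pos']+Rt.apply(b); V=(Rt*VR).as_matrix(); print('pred base',B,'V',V.round(3).tolist())
q=P[290:338,258:302].reshape(-1,3);q=q[np.isfinite(q).all(1)];n=np.linalg.svd(q-q.mean(0),full_matrices=False)[2][2];
l=(q-B)@V; print('face normal in vial frame',(n@V).round(3),'local mean',l.mean(0).round(4),l.min(0).round(4),l.max(0).round(4))
hsv=cv2.cvtColor(w['frame'],cv2.COLOR_RGB2HSV)
m=(hsv[...,0]>100)&(hsv[...,0]<125)&(hsv[...,1]>120);m[:300]=0
# in rack-frame coords relative to near pocket
L=(P-near)@np.c_[rx,ry,up]; mm=m&(np.abs(L[...,2]-.024)<.004); q=L[mm]; print('top pts',len(q),np.median(q[:,2]),q.min(0),q.max(0))
for x in (-.01,-.005,0,.005,.01):
    k=mm&(np.abs(L[...,0]-x)<.002); a=L[k]; print(x,'y<0 max',a[a[:,1]<0][:,1].max() if (a[:,1]<0).any() else None,'y>0 min',a[a[:,1]>0][:,1].min() if (a[:,1]>0).any() else None, a[:,1].min())
for y in (-.012,-.005,0,.005):
    k=mm&(np.abs(L[...,1]-y)<.002); a=L[k];print(y,'x',a[a[:,0]<0][:,0].max() if (a[:,0]<0).any() else None,a[a[:,0]>0][:,0].min() if (a[:,0]>0).any() else None)
E
```

```text
pred base [ 0.5135486  -0.01232433  0.11876441] V [[0.157, 0.988, 0.002], [-0.988, 0.157, -0.004], [-0.004, -0.001, 1.0]]
face normal in vial frame [ 1.    -0.013  0.002] local mean [-0.0135 -0.0013  0.0374] [-0.0145 -0.0125  0.0073] [-0.0126  0.0106  0.0629]
top pts 1368 0.023432431771604267 [-0.02918768 -0.03115681  0.02001744] [0.09087342 0.03037184 0.02641093]Traceback (most recent call last):
  File "<stdin>", line 12, in <module>
    return umr_minimum(a, axis, None, out, keepdims, initial, where)
ValueError: zero-size array to reduction operation minimum which has no identity
```

```bash

python3 -m jog '0.01 -0.01 -0.1 0 0 0.001 0.2;0.01 -0.01 -0.2 0 0 0.001 0.2;0.01 -0.01 -0.3 0 0 0.001 0.2;0.01 -0.01 -0.4 0 0 0.001 0.2;0.01 -0.01 -0.5 0 0 0.001 0.2;0.01 -0.01 -0.6 0 0 0.001 0.2;0.01 -0.01 -0.68 0 0 0.001 0.2;0.01 -0.01 -0.75 0 0 0.001 0.2'
python3 -m jog '0 0 -0.01 0 0 0 0.2;0 0 -0.03 0 0 0 0.2;0 0 -0.05 0 0 0 0.2;0 0 -0.07 0 0 0 0.2;0 0 -0.09 0 0 0 0.2;0 0 -0.11 0 0 0 0.2;0 0 -0.13 0 0 0 0.2;0 0 -0.14 0 0 0 0.2'
python3 - <<'E'
from plan import *
s=monitor.get_state();print(s['eef_pos'],s['contact_force'],s['eef_pos']+R.from_quat(s['tcp_rot']).apply(b),near)
E
```

```text
clock: 11.07
eef_pos: [0.5153, -0.0186, 0.0862]
tcp_rot: [0.659, -0.564, 0.38, 0.322]
contact_force: [-0.4, -0.1, -0.9]
finger_gap: 0.0297
grip_force: 39.3
clock: 11.73
eef_pos: [0.5168, -0.0183, 0.0804]
tcp_rot: [0.656, -0.564, 0.385, 0.322]
contact_force: [-4.2, -0.3, 30.0]
finger_gap: 0.0294
grip_force: 40.4
[ 0.51683878 -0.01831327  0.08036753] [-4.24710439 -0.29774838 29.96107447] [ 0.516451   -0.01289661  0.03744919] [ 0.51376007 -0.01605633  0.012     ]
```

It touched the rack's rim because it is about 2 mm off, so I'll lift, correct and re-measure laterally.

```bash

python3 -m jog '0 0 0.04 0 0 0 0.2;0 0 0.1 0 0 0 0.2;-0.01 -0.02 0.15 0 0 0 0.2;-0.01 -0.02 0.2 0 0 0 0.2;-0.01 -0.02 0.22 0 0 0 0.2;-0.01 -0.02 0.22 0 0 0 0.2;-0.01 -0.02 0.22 0 0 0 0.2;-0.01 -0.02 0.22 0 0 0 0.2'
python3 - <<'E'
from plan import *
w=shot('wrist','w4.png');P=cloud(w)
s=monitor.get_state();Rt=R.from_quat(s['tcp_rot'])
B=s['eef_pos']+Rt.apply(b); V=(Rt*VR).as_matrix();print(s['eef_pos'],'B',B,'err in rack',((B-near)@np.c_[rx,ry,up]).round(4),V.round(3).tolist())
L=(P-near)@np.c_[rx,ry,up]; l=(P-B)@V
m=(np.abs(l[...,0]+.014)<.003)&(np.abs(l[...,1])<.02)&(l[...,2]>.002)&(l[...,2]<.064)
ys=[(L[v,m[v],0].min(),L[v,m[v],0].max(),np.median(L[v,m[v],1])) for v in range(280,345,5) if m[v].sum()>20]
print((np.array(ys)*1000).round(1).tolist())
q=P[290:335,262:298].reshape(-1,3);n=np.linalg.svd(q-q.mean(0),full_matrices=False)[2][2];print('n rack',(n@np.c_[rx,ry,up]).round(3))
f=w['frame'];hsv=cv2.cvtColor(f,cv2.COLOR_RGB2HSV)
mm=(hsv[...,0]>100)&(hsv[...,0]<125)&(hsv[...,1]>120)&(np.abs(L[...,2]-.024)<.004);q=L[mm];print(len(q),np.percentile(q,[.5,99.5],axis=0))
cv2.imwrite('pics/w4c.png',cv2.resize(cv2.cvtColor(f,cv2.COLOR_RGB2BGR)[220:420,180:400],None,fx=3,fy=3,interpolation=cv2.INTER_CUBIC))
E
```

```text
clock: 12.4
eef_pos: [0.5144, -0.0206, 0.095]
tcp_rot: [0.659, -0.564, 0.38, 0.321]
contact_force: [-0.1, 0.8, -0.7]
finger_gap: 0.0296
grip_force: 39.4
[ 0.51435451 -0.02060252  0.09492182] B [ 0.51365566 -0.01484396  0.05205196] err in rack [0.0001 0.0012 0.0401] [[0.161, 0.987, 0.001], [-0.987, 0.161, -0.005], [-0.005, 0.0, 1.0]]
[[-15.2, 13.6, 14.1], [-15.5, 13.8, 15.9], [-15.5, 13.8, 16.0], [-15.6, 13.8, 15.9], [-15.4, 13.8, 16.0], [-15.5, 13.9, 16.0], [-15.6, 14.2, 16.0], [-15.5, 14.1, 16.0], [-15.5, 14.2, 16.0], [-15.3, 14.1, 16.1], [-15.1, 14.1, 16.1], [-15.2, 14.1, 16.1]]Traceback (most recent call last):
  File "<stdin>", line 9, in <module>
    u, s, vh = gufunc(a, signature=signature)
               ~~~~~~^^^^^^^^^^^^^^^^^^^^^^^^
    raise LinAlgError("SVD did not converge")
numpy.linalg.LinAlgError: SVD did not converge
```

```bash

python3 -m jog '0.008 -0.011 0 0 0 -0.001 0.2;0.008 -0.011 -0.03 0 0 -0.001 0.2;0.008 -0.011 -0.06 0 0 -0.001 0.2;0.008 -0.011 -0.09 0 0 -0.001 0.2;0.008 -0.011 -0.12 0 0 -0.001 0.2;0.008 -0.011 -0.14 0 0 -0.001 0.2;0.008 -0.011 -0.16 0 0 -0.001 0.2;0.008 -0.011 -0.18 0 0 -0.001 0.2' | egrep 'clock|eef|cont'
python3 -m jog '0 0 -0.02 0 0 0 0.2;0 0 -0.04 0 0 0 0.2;0 0 -0.06 0 0 0 0.2;0 0 -0.08 0 0 0 0.2;0 0 -0.08 0 0 0 0.2;0 0 -0.08 0 0 0 0.2;0 0 -0.08 0 0 0 0.2;0 0 -0.08 0 0 0 0.2'| egrep 'clock|eef|cont'
```

```text
clock: 13.12
eef_pos: [0.5153, -0.0216, 0.077]
contact_force: [-0.2, 0.0, 0.1]
clock: 13.78
eef_pos: [0.5154, -0.0216, 0.0694]
contact_force: [0.3, 0.1, 0.1]
```

```bash

python3 -m jog '0 0 -0.02 0 0 0 0.2;0 0 -0.04 0 0 0 0.2;0 0 -0.06 0 0 0 0.2;0 0 -0.08 0 0 0 0.2;0 0 -0.1 0 0 0 0.2;0 0 -0.12 0 0 0 0.2;0 0 -0.13 0 0 0 0.2;0 0 -0.13 0 0 0 0.2' | egrep 'clock|eef|cont'
python3 -m jog '0 0 -0.005 0 0 0 0.2;0 0 -0.01 0 0 0 0.2;0 0 -0.015 0 0 0 0.2;0 0 -0.015 0 0 0 0.2;0 0 -0.015 0 0 0 0.2;0 0 -0.015 0 0 0 0.2;0 0 -0.015 0 0 0 0.2;0 0 -0.015 0 0 0 0.2' | egrep 'clock|eef|cont'
```

```text
clock: 14.45
eef_pos: [0.5154, -0.0216, 0.0568]
contact_force: [-2.4, 0.3, 3.6]
clock: 15.12
eef_pos: [0.5154, -0.0216, 0.0568]
contact_force: [-5.2, 2.1, 9.8]
```

```bash

python3 -m jog '0 0 0 0 0 0 0.3;0 0 0 0 0 0 0.4;0 0 0 0 0 0 0.5;0 0 0 0 0 0 0.5;0 0 0 0 0 0 0.5;0 0 0 0 0 0 0.5;0 0 0 0 0 0 0.5;0 0 0 0 0 0 0.5' | egrep 'clock|eef|cont|gap'
python3 -m jog '-0.01 0.08 0.05 0 0 0 0.5;-0.03 0.17 0.1 0 0 0 0.5;-0.04 0.26 0.15 0 0 0 0.5;-0.06 0.35 0.2 0 0 0 0.5;-0.07 0.44 0.26 0 0 0 0.5;-0.09 0.53 0.32 0 0 0 0.5;-0.1 0.62 0.38 0 0 0 0.5;-0.11 0.7 0.45 0 0 0 0.5'| egrep 'clock|eef|cont'
python3 -m jog '0 0 0.08 0.02 0.003 0 0.3;0 0 0.16 0.041 0.006 0 0.1;0 0 0.24 0.062 0.01 0 0;0 0 0.32 0.082 0.013 0 0;0 0 0.4 0.103 0.016 0 0;0 0 0.48 0.123 0.019 0 0;0 0 0.55 0.144 0.023 0 0;0 0 0.6 0.164 0.026 0 0'| egrep 'clock|eef|cont'
python3 -m jog '0 -0.06 0 0.02 0.003 0 0;0 -0.12 0 0.041 0.006 0 0;0 -0.18 0 0.062 0.01 0 0;0 -0.24 0 0.082 0.013 0 0;0 -0.32 0 0.103 0.016 0 0;0.04 -0.4 0 0.123 0.019 0 0;0.06 -0.48 0 0.144 0.023 0 0;0.08 -0.56 0 0.164 0.026 0 0'| egrep 'clock|eef|cont|rot'
python3 - <<'E'
from plan import *
w=shot('wrist','w5.png');s=monitor.get_state();print(s['eef_pos'],R.from_quat(s['tcp_rot']).as_matrix().round(3).tolist(),s['qpos'].round(2))
E
```

```text
clock: 15.78
eef_pos: [0.5153, -0.0216, 0.0546]
contact_force: [-0.0, 0.4, 0.4]
finger_gap: 0.0429
clock: 16.45
eef_pos: [0.5042, 0.0496, 0.1004]
contact_force: [-0.5, 0.5, -0.2]
clock: 17.12
eef_pos: [0.5044, 0.0491, 0.1614]
contact_force: [0.2, -0.2, -0.3]
clock: 17.78
eef_pos: [0.5124, -0.0074, 0.1608]
tcp_rot: [0.759, -0.651, -0.001, -0.003]
contact_force: [-0.2, -0.2, -0.2]
[ 0.51280417 -0.00916305  0.16131655] [[0.15, -0.989, 0.002], [-0.989, -0.15, 0.009], [-0.008, -0.003, -1.0]] [ 0.37 -0.19 -0.26 -0.01 -1.5  -0.22]
```

View pics/w5.png

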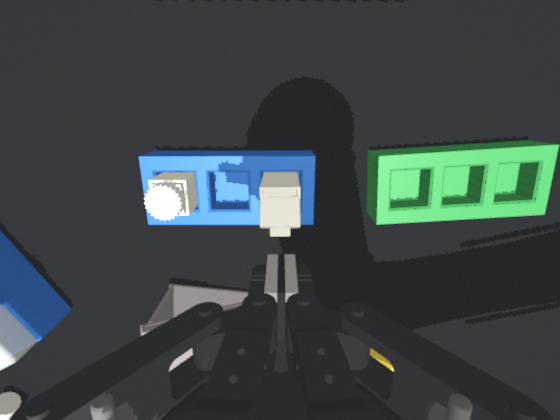

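The vial stands in the near pocket (280,205), with its cap still ajar and the tab towards the tray (280,232). I'll measure the cap in depth and press it.

```bash

python3 - <<'E'
from plan import *
P=cloud(dict(np.load('pics/w5.npz')));h=-ry
L=(P-near)@np.c_[h,rx,up]
for v in range(170,242,5): print(v,(L[v,281]*1000).round(1).tolist())
r=L[205];m=(r[:,2]>.05);print('x extent',r[m,1].min(),r[m,1].max())
E
python3 -m jog '0 0 -0.08 0 0 0 0;0 0 -0.16 0 0 0 0;0 0 -0.24 0 0 0 0;0 0 -0.3 0 0 0 0;0 0 -0.36 0 0 0 0;0 0 -0.42 0 0 0 0;0 0 -0.46 0 0 0 0;0 0 -0.5 0 0 0 0'| egrep 'clock|eef|cont'
```

```text
170 [18.9, -0.5, 21.7]
175 [15.2, -0.5, 24.7]
180 [15.5, -0.5, 45.2]
185 [15.4, -0.5, 61.7]
190 [14.0, -0.6, 71.1]
195 [10.9, -0.6, 73.1]
200 [9.3, -0.6, 80.3]
205 [6.1, -0.6, 81.8]
210 [3.1, -0.5, 83.8]
215 [0.3, -0.5, 86.2]
220 [-2.6, -0.5, 88.5]
225 [-5.9, -0.5, 89.5]
230 [-8.4, -0.5, 92.3]
235 [-11.2, -0.5, 94.4]
240 [-62.3, -0.0, -13.0]
x extent -0.013069226049516542 0.10426293940511762
clock: 18.5
eef_pos: [0.5122, -0.0074, 0.1092]
contact_force: [0.1, 0.1, 1.5]
```

```bash

python3 -m jog '0 0 -0.03 0 0 0 0;0 0 -0.06 0 0 0 0;0 0 -0.09 0 0 0 0;0 0 -0.12 0 0 0 0;0 0 -0.14 0 0 0 0;0 0 -0.16 0 0 0 0;0 0 -0.18 0 0 0 0;0 0 -0.19 0 0 0 0'| egrep 'clock|eef|cont'
python3 -m jog '0 0 -0.005 0 0 0 0;0 0 -0.01 0 0 0 0;0 0 -0.015 0 0 0 0;0 0 -0.02 0 0 0 0;0 0 -0.02 0 0 0 0;0 0 -0.02 0 0 0 0;0 0 -0.02 0 0 0 0;0 0 -0.02 0 0 0 0'| egrep 'clock|eef|cont'
```

```text
clock: 19.17
eef_pos: [0.5128, -0.0074, 0.0914]
contact_force: [-0.2, 2.8, 6.6]
clock: 19.83
eef_pos: [0.5136, -0.0071, 0.0912]
contact_force: [-2.5, 2.7, 10.5]
```

```bash

python3 -m jog '0 0.01 -0.01 0 0 0 0;0 0.01 -0.02 0 0 0 0;0 0.01 -0.03 0 0 0 0;0 0.01 -0.04 0 0 0 0;0 0.01 -0.04 0 0 0 0;0 0.01 -0.04 0 0 0 0;0 0.01 -0.04 0 0 0 0;0 0.01 -0.04 0 0 0 0'| egrep 'clock|eef|cont'
python3 -m jog '0 0 0.08 0 0 0 0;0 0 0.16 0 0 0 0;0 0 0.24 0 0 0 0.2;0 0 0.3 0 0 0 0.3;0 0 0.4 0 0 0 0.5;0 0 0.5 0 0 0 0.5;0 0 0.6 0 0 0 0.5;0 0 0.7 0 0 0 0.5'| egrep 'clock|eef|cont'
python3 - <<'E'
from plan import *
w=shot('wrist','w6.png');P=cloud(w);h=-ry
L=(P-near)@np.c_[h,rx,up]
u=281
for v in range(165,256,4): 
  if L[v,u,2]>.03: print(v,(L[v,u]*1000).round(1).tolist())
s=monitor.get_state();print(s['eef_pos'],s['clock'])
for k in (210,220): r=L[k];m=(r[:,2]>.07)&(abs(r[:,1])<.03);print('x extent',r[m,1].min(),r[m,1].max())
E
```

```text
clock: 20.5
eef_pos: [0.5154, -0.0056, 0.0904]
contact_force: [-3.8, 5.8, 21.1]
clock: 21.17
eef_pos: [0.5124, -0.0067, 0.1559]
contact_force: [0.3, 0.7, -0.2]
181 [15.1, -0.7, 43.6]
185 [15.4, -0.7, 58.0]
189 [14.0, -0.7, 64.5]
193 [12.7, -0.7, 70.9]
197 [9.6, -0.7, 70.3]
201 [8.0, -0.7, 74.9]
205 [5.4, -0.6, 76.2]
209 [2.4, -0.6, 75.9]
213 [-1.0, -0.6, 74.5]
217 [-3.8, -0.6, 75.3]
221 [-6.8, -0.6, 75.4]
225 [-10.2, -0.5, 74.4]
229 [-12.9, -0.5, 75.4]
233 [-15.9, -0.5, 75.6]
237 [-18.8, -0.5, 76.2]
[ 0.51328712 -0.00672462  0.15831622] 21.2167
x extent -0.012637334349390685 0.014202494376828663
x extent -0.012747112744148628 0.014353896365740425
```

The cap reads flat at 75–76 mm over its whole length, so it is shut. Now the top-down regrasp.

```bash

python3 -m jog '0 -0.03 0 0 0 0 0.5;0.01 -0.06 0 0 0 0 0.5;0.015 -0.095 0 0 0 0.001 0.5;0.015 -0.095 -0.1 0 0 0.001 0.5;0.015 -0.095 -0.25 0 0 0.001 0.5;0.015 -0.095 -0.4 0 0 0.001 0.5;0.015 -0.095 -0.52 0 0 0.001 0.5;0.015 -0.095 -0.6 0 0 0.001 0.5'| egrep 'clock|eef|cont'
python3 -m jog '0 0 -0.08 0 0 0 0.5;0 0 -0.16 0 0 0 0.5;0 0 -0.24 0 0 0 0.5;0 0 -0.32 0 0 0 0.5;0 0 -0.4 0 0 0 0.5;0 0 -0.46 0 0 0 0.5;0 0 -0.5 0 0 0 0.5;0 0 -0.5 0 0 0 0.5'| egrep 'clock|eef|cont'
python3 -m jog '0 0 0 0 0 0 0.4;0 0 0 0 0 0 0.3;0 0 0 0 0 0 0.2;0 0 0 0 0 0 0.2;0 0 0 0 0 0 0.2;0 0 0 0 0 0 0.2;0 0 0 0 0 0 0.2;0 0 0 0 0 0 0.2' 30
python3 -c "
from h import *
s=monitor.get_state();print(s['eef_pos'],R.from_quat(s['tcp_rot']).as_matrix().round(3).tolist())"
```

```text
clock: 21.88
eef_pos: [0.5128, -0.0164, 0.0921]
contact_force: [-0.5, -0.2, 0.4]
clock: 22.55
eef_pos: [0.5133, -0.0162, 0.0437]
contact_force: [-0.4, -0.1, -0.6]
clock: 23.22
eef_pos: [0.514, -0.0161, 0.0452]
tcp_rot: [0.76, -0.65, 0.0, -0.001]
contact_force: [-0.0, 0.9, 2.2]
finger_gap: 0.0296
grip_force: 32.7
[ 0.51403485 -0.01606746  0.04516841] [[0.154, -0.988, 0.002], [-0.988, -0.154, 0.001], [-0.001, -0.002, -1.0]]
```

```bash

python3 -m jog '0 0 0.08 0 0 0 0.2;0 0 0.18 0 0 0 0.2;0 0 0.3 0 0 0 0.2;0 0 0.44 0 0 0 0.2;0 0 0.58 0 0 0 0.2;0 0 0.72 0 0 0 0.2;0 0 0.86 0 0 0 0.2;0 0 1 0 0 0 0.2'| egrep 'clock|eef|cont|gap'
python3 -m jog '0.03 -0.08 0.02 0 0 0 0.2;0.06 -0.18 0.04 0 0 0 0.2;0.1 -0.3 0.06 0 0 0 0.2;0.14 -0.42 0.08 0 0 0 0.2;0.18 -0.54 0.1 0 0 0 0.2;0.22 -0.66 0.1 0 0 0 0.2;0.26 -0.78 0.1 0 0 0 0.2;0.3 -0.9 0.1 0 0 0 0.2'| egrep 'clock|eef|cont|gap'
python3 -m jog '0.04 -0.12 0 0 0 0 0.2;0.08 -0.24 0 0 0 0 0.2;0.12 -0.36 0 0 0 0 0.2;0.16 -0.48 0 0 0 0 0.2;0.2 -0.6 0 0 0 0 0.2;0.24 -0.72 0 0 0 0 0.2;0.28 -0.84 0 0 0 0 0.2;0.3 -0.92 0 0 0 0 0.2'| egrep 'clock|eef|cont|gap'
python3 -m jog '0.03 -0.08 0 0 0 0 0.2;0.06 -0.16 0 0 0 0 0.2;0.1 -0.26 0 0 0 0 0.2;0.13 -0.36 0 0 0 0 0.2;0.16 -0.44 0 0 0 0 0.2;0.19 -0.5 0 0 0 0 0.2;0.21 -0.56 0 0 0 0 0.2;0.22 -0.56 0 0 0 0 0.2'| egrep 'clock|eef|cont|gap'
python3 - <<'E'
from plan import *
w=shot('wrist','w7.png');P=cloud(w);s=monitor.get_state();print(s['eef_pos'],R.from_quat(s['tcp_rot']).as_matrix().round(3).tolist())
m=(np.abs(P[...,2]-.0705)<.006)&(np.hypot(P[...,0]-.596,P[...,1]+.2545)<.07);q=P[m];print(len(q),np.median(q[:,2]),q.min(0),q.max(0),cv2.minEnclosingCircle(q[:,:2].astype(np.float32)*1000))
# vial body sides in the view
c=s['eef_pos'].copy();m=(np.abs(P-c)[...,:2].max(-1)<.03)&(P[...,2]>.09)&(P[...,2]<.2);q=P[m];print(len(q),q.min(0),q.max(0))
E
```

```text
clock: 23.88
eef_pos: [0.514, -0.0162, 0.1469]
contact_force: [-0.0, -1.2, -0.4]
finger_gap: 0.0298
clock: 24.55
eef_pos: [0.5438, -0.1076, 0.1541]
contact_force: [0.1, 0.2, -0.4]
finger_gap: 0.0296
clock: 25.22
eef_pos: [0.5742, -0.1996, 0.1545]
contact_force: [0.4, 0.8, -0.9]
finger_gap: 0.0291
clock: 25.88
eef_pos: [0.5959, -0.2551, 0.1545]
contact_force: [-0.1, -0.1, -0.5]
finger_gap: 0.0295
[ 0.59598848 -0.25452146  0.1545025 ] [[0.153, -0.988, 0.001], [-0.988, -0.153, 0.001], [-0.001, -0.001, -1.0]]
11539 0.06927806814486392 [ 0.54211401 -0.31078419  0.06557037] [ 0.65119016 -0.21196352  0.07190397] ((596.7091674804688, -256.1212463378906), 55.069820404052734)
12944 [ 0.56602052 -0.27389248  0.1199887 ] [ 0.62566336 -0.23435473  0.19999513]
```

View pics/w7.png

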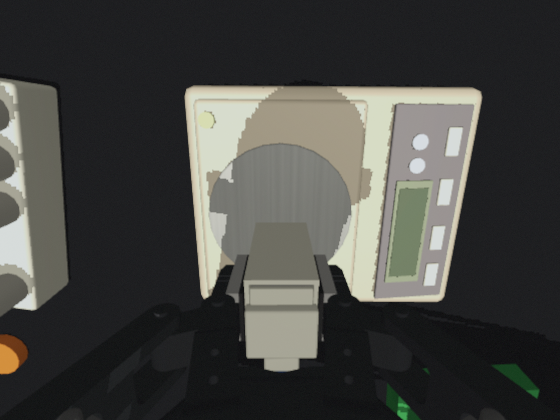

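The shut vial is centred over the pan (view centre about 280,210) and upright. I'll lower it gently.

```bash

python3 -m jog '0 0 -0.06 0 0 0 0.2;0 0 -0.12 0 0 0 0.2;0 0 -0.2 0 0 0 0.2;0 0 -0.28 0 0 0 0.2;0 0 -0.35 0 0 0 0.2;0 0 -0.41 0 0 0 0.2;0 0 -0.45 0 0 0 0.2;0 0 -0.47 0 0 0 0.2'| egrep 'clock|eef|cont|gap'
python3 -m jog '0 0 -0.003 0 0 0 0.2;0 0 -0.006 0 0 0 0.2;0 0 -0.01 0 0 0 0.2;0 0 -0.013 0 0 0 0.2;0 0 -0.016 0 0 0 0.2;0 0 -0.02 0 0 0 0.2;0 0 -0.02 0 0 0 0.2;0 0 -0.02 0 0 0 0.2'| egrep 'clock|eef|cont|gap'
python3 -c "
from h import *
w=shot('wrist');s=monitor.get_state();print(s['eef_pos'],s['contact_force'])"
```

```text
clock: 26.6
eef_pos: [0.5955, -0.254, 0.1067]
contact_force: [-0.7, 0.0, -0.7]
finger_gap: 0.0296
clock: 27.27
eef_pos: [0.5958, -0.2541, 0.1058]
contact_force: [-0.5, 0.3, -0.9]
finger_gap: 0.0296
[ 0.59580882 -0.25410084  0.10578853] [-0.42793762  0.70196162 -0.80367019]
```

```bash

python3 -m jog '0 0 -0.003 0 0 0 0.2;0 0 -0.006 0 0 0 0.2;0 0 -0.009 0 0 0 0.2;0 0 -0.012 0 0 0 0.2;0 0 -0.015 0 0 0 0.2;0 0 -0.015 0 0 0 0.2;0 0 -0.015 0 0 0 0.2;0 0 -0.015 0 0 0 0.2'| egrep 'clock|eef|cont'
python3 -c "
from h import *
s=monitor.get_state();print(s['eef_pos'],s['contact_force'])"
```

```text
clock: 27.98
eef_pos: [0.5958, -0.2541, 0.1043]
contact_force: [-0.5, -0.3, -0.2]
[ 0.59581831 -0.25411507  0.10426921] [-0.54291991 -0.2647387  -0.22255862]
```

```bash

python3 -m jog '0 0 -0.002 0 0 0 0.2;0 0 -0.004 0 0 0 0.2;0 0 -0.006 0 0 0 0.2;0 0 -0.006 0 0 0 0.2;0 0 -0.006 0 0 0 0.2;0 0 -0.006 0 0 0 0.2;0 0 -0.006 0 0 0 0.2;0 0 -0.006 0 0 0 0.2'| egrep 'clock|eef|cont'

```

```text
clock: 28.65
eef_pos: [0.5958, -0.2541, 0.1036]
contact_force: [0.2, 0.3, -1.1]
```

```bash

python3 -m jog '0 0 -0.001 0 0 0 0.2;0 0 -0.003 0 0 0 0.2;0 0 -0.005 0 0 0 0.2;0 0 -0.005 0 0 0 0.2;0 0 -0.005 0 0 0 0.2;0 0 -0.005 0 0 0 0.2;0 0 -0.005 0 0 0 0.2;0 0 -0.005 0 0 0 0.2'| egrep 'clock|eef|cont'

```

```text
clock: 29.32
eef_pos: [0.5958, -0.2541, 0.1032]
contact_force: [1.1, -0.1, -0.2]
```

```bash

python3 -m jog '0 0 -0.001 0 0 0 0.2;0 0 -0.003 0 0 0 0.2;0 0 -0.005 0 0 0 0.2;0 0 -0.005 0 0 0 0.2;0 0 -0.005 0 0 0 0.2;0 0 -0.005 0 0 0 0.2;0 0 -0.005 0 0 0 0.2;0 0 -0.005 0 0 0 0.2'| egrep 'clock|eef|cont'

```

```text
clock: 29.98
eef_pos: [0.5958, -0.2541, 0.1027]
contact_force: [0.6, -0.1, 0.5]
```

```bash

python3 -m jog '0 0 -0.001 0 0 0 0.2;0 0 -0.003 0 0 0 0.2;0 0 -0.004 0 0 0 0.2;0 0 -0.004 0 0 0 0.2;0 0 -0.004 0 0 0 0.2;0 0 -0.004 0 0 0 0.2;0 0 -0.004 0 0 0 0.2;0 0 -0.004 0 0 0 0.2'| egrep 'clock|eef|cont'

```

```text
clock: 30.65
eef_pos: [0.5958, -0.2541, 0.1024]
contact_force: [-1.3, 0.9, 2.2]
```

```bash

python3 -m jog '0 0 0.003 0 0 0 0.2;0 0 0.003 0 0 0 0.2;0 0 0.003 0 0 0 0.36;0 0 0.003 0 0 0 0.38;0 0 0.003 0 0 0 0.4;0 0 0.003 0 0 0 0.45;0 0 0.003 0 0 0 0.5;0 0 0.003 0 0 0 0.5'| egrep 'clock|eef|cont|gap'
python3 -m jog '0 0 0.02 0 0 0 0.5;0 0 0.06 0 0 0 0.5;0 0 0.14 0 0 0 0.5;0 0 0.26 0 0 0 0.5;0 0 0.4 0 0 0 0.5;0 0 0.55 0 0 0 0.5;0 0 0.7 0 0 0 0.5;0 0 0.85 0 0 0 0.5'| egrep 'clock|eef|cont|gap'
python3 -m jog '0 0.05 0.1 0 0 0 0.5;0 0.1 0.2 0 0 0 0.5;0 0.2 0.3 0 0 0 0.5;-0.05 0.3 0.4 0 0 0 0.5;-0.1 0.4 0.5 0 0 0 0.5;-0.15 0.5 0.5 0 0 0 0.5;-0.2 0.6 0.5 0 0 0 0.5;-0.25 0.7 0.5 0 0 0 0.5'| egrep 'clock|eef|cont|gap'
python3 - <<'E'
from plan import *
w=shot('wrist','w8.png');P=cloud(w);hb=-ry
m=(P[...,2]>.135)&(np.hypot(P[...,0]-.596,P[...,1]+.2545)<.04);q=P[m];print(len(q),q.min(0),q.max(0),np.median(q,0))
o=np.array([.5958,-.2541,.07]);L=(q-o)@np.c_[hb,rx,up]
for a in range(-20,20,5):
    k=(L[:,0]>a/1000)&(L[:,0]<(a+5)/1000); print(a,np.median(L[k,2]).round(4) if k.any() else None,k.sum())
a=cv2.cvtColor(w['frame'],cv2.COLOR_RGB2BGR);cv2.imwrite('pics/w8.png',a)
t=shot('top','t8.png');print(monitor.get_state()['clock'])
b=cv2.cvtColor(shot('side','s8.png')['frame'],cv2.COLOR_RGB2BGR)
cv2.imwrite('pics/end.png',np.hstack([cv2.resize(a,(400,300)),cv2.resize(b[120:300,180:420],(400,300))]))
E
```

```text
clock: 31.32
eef_pos: [0.5958, -0.2541, 0.1025]
contact_force: [-0.1, -0.4, 0.2]
finger_gap: 0.0425
clock: 31.98
eef_pos: [0.596, -0.2543, 0.19]
contact_force: [-0.1, -0.3, -0.3]
finger_gap: 0.0425
clock: 32.65
eef_pos: [0.57, -0.1827, 0.237]
contact_force: [0.5, -0.1, 0.5]
finger_gap: 0.0427
1805 [ 0.57853676 -0.27076231  0.1350037 ] [ 0.61186863 -0.23292102  0.14722356] [ 0.59472502 -0.25296284  0.14482673]
-20 0.0751 132
-15 0.075 256
-10 0.0751 275
-5 0.0751 277
0 0.0751 315
5 0.0739 272
10 0.0705 260
15 None 0
32.75
```

View pics/end.png

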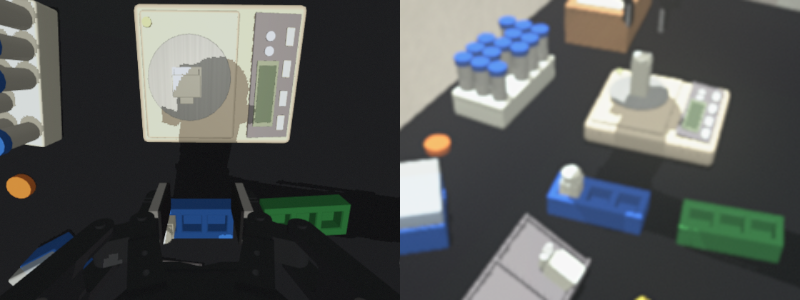

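The shut vial stands upright in the middle of the pan. Its cap is flat at 75 mm, the arm is clear, and the other vials are untouched.

```bash
python3 -c "
from h import *
print(order.finish_job())"
```

```text
the job is handed in; nothing more can be done
None
```

The tall vial now stands upright, cap shut, in the middle of the balance pan, and I handed the job in at about 33 s; the first try into the near pocket landed on the rack's rim at about 30 N, but the second went in, and the pan saw at most about 3 N.

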